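# Slide the measuring-spoon block between the salt cellar and the mortar

### The arm

A 7-joint arm with a two-finger parallel gripper is mounted at the origin on the work surface. World frame = base frame: x ahead of the robot, y to its left, z up, the work surface at z = 0. Lengths are in m, angles in rad, forces in N, time in s.
With the tool pointing down it reaches from about 0.425 to 0.95 m from the base axis. Payload 4.7 kg.
Tool frame: the origin (TCP) lies on the centre line of the jaws, within the pads' length; the fingertips stand 11 mm ahead of it and the grasp point (between the pads) lies 8 mm behind it; z points along the fingers, y is the line along which they close (so a half turn about z gives the same grasp; the last joint's range is limited). The gripper opens to 87 mm and grips with 3 to 60 N. Pads are 19 mm wide; open, the fingers measure 117 mm over their backs; the gripper's body (75 mm by 190 mm) begins 51 mm behind the grasp point.
Start: joints at [-1.196, 0.469, -0.049, 1.532, 0.024, 1.141, -0.082], TCP at [0.265, 0.621, 0.234] pointing down, gripper open.
Joint ranges: [-2.59, 2.59], [-0.33, 1.99], [-1.39, 1.29], [0.1, 2.45], [-1.04, 4.18], [0.21, 1.99], [-2.66, 2.66]. Speed limits (rad/s): [2.57, 2.57, 3.14, 3.14, 3.14, 3.14, 3.14].

### API

Orientations are given as a 3x3 rotation matrix whose columns are the frame's x, y, z axes.
In Python, from rig import bot gives the robot as it stands.
- The arm moves only by the tool send_rows, never from a script. Its argument "moves" is a list of rows, each a list of 5 numbers: the closure, from 0 (fully open) to 1 (shut), then the shift along the tool's x, y, z in m, then the turn about the tool's z in degrees. In form: [[claw, x, y, z, twist], ...]. A call has 1 to 10 rows; each row is the pose to reach, as a shift and turn from the pose commanded when the call began, along the tool's axes at that moment; what a row does not reach only later rows make up. A row lasts 1/8 s, in which the tool goes at most 62.5 mm and 10.7 degrees, less where a joint would pass 70% of its speed; a pose out of reach is approached as far as the arm can. A call with a gripper value outside its range is refused whole. The fingers move at their own pace and stop on an object; the grip force is fixed at half the most. Time passes only in rows, so rows that repeat a pose let the fingers close. It gives the time, the measured TCP pose, the force, the opening and the grip force at its end, in the units of the state.
- bot.observe(): the state, without advancing time (a new reading comes with each control period).
- bot.get_image(name): name is "scene" or "top"; returns a dict with "frame" (400x640x3 uint8, blue, green, red), "range_z" (400x640 float32, m along the optical axis (not along the pixel's ray), 0 where there is no reading), "vertical_fov" (degrees; the focal length in pixels is half the picture's height over the tangent of half this angle, whatever the lens; pixels are square), "cx", "cy" (the principal point, pixels), "k1" (the pictures are not rectified: a ray, as slopes to the right and down, at radius r is drawn at 1 + k1 r^2 times it, then the intrinsics apply), "extrinsics" (4x4, takes a point from camera to world coordinates). Camera axes: x right, y up, looking along -z (the intrinsics and any distortion apply to the point x, -y, -z); pixel columns grow to the right and rows downward; lengths in m; the calibration is good to about 2 mm. A picture is of the moment at which its call begins.
- bot.finish_job(): hands the job in; it is judged then, once.
The state is a dict: "time": time; "joint_pos": joint angles; "qvel": joint speeds; "joint_torque": joint torques, N m; "eef_pos": TCP position; "orientation": TCP orientation; "wrist_force": force on the tool from outside, world axes, zero at the start; "ft_torque": the same for the moment, N m; "grip_width": finger opening in m; "grasp_force": force on a finger pad.
Only numpy, scipy, OpenCV 4.12 (cv2) and the standard library are available. Lean on these libraries where they do the work, as an engineer would, in place of code of your own. Each camera call takes 0.05 s, during which the arm holds its last target. There are 200 camera calls.

### The job

Push the beech block that holds the measuring spoons through the narrow gap between the salt cellar and the mortar, and on until the whole block rests on the patch of white tiles beyond them. Only push it along the counter, never lift or tip it, and leave the bowl, the salt shaker, the wooden spoon and the hand mixer where they are.

Things in the scene. Friction and masses are not known exactly. Their poses are not given: they have to be found in the camera images.
- block: Loose pale beech block, 120 mm long (its x), 98 mm wide (its y), 28 mm high, about 0.35 kg, upright sides, 4 mm rounded edges; nested steel measuring spoons are fixed in its top (4 mm proud at most). Origin: centre of its underside, z up. Starts before the gap, its +x within 0.3 rad of the patch's +x, up to 40 mm off the gap's middle line. It fits the gap end first only.
- patch: Patch of white 24 mm tiles flush in the green mosaic counter, 168 mm long (its x), 144 mm wide (its y). Origin: its centre, on the counter (z = 0). Its +x is the direction of the push, from the gap past the patch; the middle of the gap lies 150 to 180 mm from the centre on the -x side, within 3 mm of the patch's x axis.
- cellar: White marble salt cellar with a wooden lid, a round upright drum 96 mm in diameter and 47 mm high, fixed to the counter. Origin: centre of its underside. It and the mortar stand side by side across the patch's x axis, either one on either side, 104 to 107 mm apart at the narrowest.
- mortar: Dark grey stone mortar, a round upright-sided cup 96 mm in diameter and 50 mm high, fixed to the counter. Origin: centre of its underside.
- corner_fl (a point): Lower corner of the block at its +x, +y (60 mm and 49 mm from its centre), on the counter.
- corner_fr (a point): Lower corner of the block at its +x, -y.
- corner_bl (a point): Lower corner of the block at its -x, +y.
- corner_br (a point): Lower corner of the block at its -x, -y.
- bowl: White enamel bowl, 190 mm across, 80 mm high, loose, past the far end of the patch. Origin: centre of its underside. To be left alone.
- shaker: Glass salt shaker with a steel twist cap, 46 mm across, 92 mm high, loose and easily knocked over, standing beside the patch on its -y side. Origin: centre of its underside. To be left alone.
- spoon: Beechwood cooking spoon, 260 mm long, lying on the counter on the -y side of the block's start. Origin: centre of its underside, x along its length. To be left alone.
- mixer: Orange hand mixer, about 180 mm long (its x), 80 mm wide, 140 mm high, standing on its flat base at the robot's right. Origin: centre of its underside. To be left alone.

How it is judged:
On the way:
1. the block is in the gap, its middle between the salt cellar and the mortar (horizontal distance between block and cellar below 0.112 m and horizontal distance between block and mortar below 0.112 m), for 0.05 s.
At the end, for the whole second after the job is handed in: All four lower corners of the block lie on the patch of white tiles (not more than 4 mm over its edge), the block flat on the counter and at rest, having passed through the gap (x of corner_fl in the frame of patch between -0.088 and 0.088 m and y of corner_fl in the frame of patch between -0.076 and 0.076 m and x of corner_fr in the frame of patch between -0.088 and 0.088 m and y of corner_fr in the frame of patch between -0.076 and 0.076 m and x of corner_bl in the frame of patch between -0.088 and 0.088 m and y of corner_bl in the frame of patch between -0.076 and 0.076 m and x of corner_br in the frame of patch between -0.088 and 0.088 m and y of corner_br in the frame of patch between -0.076 and 0.076 m and height (world z) of block below 0.004 m and angle between block's own z axis and vertical below 0.05 rad and linear speed of block below 0.01 m/s); the robot touches nothing.
It fails at once if the block is lifted off the counter or tipped (height (world z) of block above 0.008 m or angle between block's own z axis and vertical above 0.12 rad).
It fails at once if the white enamel bowl is shifted by more than 20 mm or tipped (distance of bowl from where it was at the start of the episode above 0.02 m or angle between bowl's own z axis and vertical above 0.35 rad).
It fails at once if the salt shaker is shifted by more than 20 mm or tipped (distance of shaker from where it was at the start of the episode above 0.02 m or angle between shaker's own z axis and vertical above 0.35 rad).
It fails at once if the beechwood spoon is shifted by more than 20 mm or tipped (distance of spoon from where it was at the start of the episode above 0.02 m or angle between spoon's own z axis and vertical above 0.35 rad).
It fails at once if the hand mixer is shifted by more than 20 mm or tipped (distance of mixer from where it was at the start of the episode above 0.02 m or angle between mixer's own z axis and vertical above 0.35 rad).
It also fails if it takes over 72 s, if anything falls off the work surface, if the arm or the gripper's body presses on something with over 40 N, if the wrist force passes 120 N, or if a joint passes its speed limit or range.

## Working session

There is one attempt and no reset: what is moved stays moved. The work goes in short steps, Python scripts to look and compute and a tool call to move; the robot and the scene stay as the last step left them, time stands still between calls to the robot, and variables do not carry over. Pictures are saved under pics/ and viewed, at most 10 in all, crops included, and the job is handed in when it is done.

Besides the shell and the picture viewer there is one more tool, called after ">>>" as name([rows], argument=value, ...), one row to a line, values as JSON. send_rows: Moves the arm, as the interface text tells. Its arguments: {"type":"object","properties":{"moves":{"type":"array"}},"required":["moves"]}

```bash
ls; mkdir -p pics
cat > h.py <<'E'
import numpy as np, cv2
from rig import bot
def grab(n):
    d=bot.get_image(n); return d
def K(d):
    h,w=d["frame"].shape[:2]; f=h/2/np.tan(np.radians(d["vertical_fov"])/2)
    return np.array([[f,0,d["cx"]],[0,f,d["cy"]],[0,0,1]]),np.array([d["k1"],0,0,0,0.])
def rays(d,px):
    k,D=K(d); u=cv2.undistortPoints(np.float64(px).reshape(-1,1,2),k,D).reshape(-1,2)
    E=np.array(d["extrinsics"]); r=np.c_[u[:,0],-u[:,1],-np.ones(len(u))]
    return E[:3,3],r@E[:3,:3].T
def plane(d,px,z):
    o,r=rays(d,px); return o+r*((z-o[2])/r[:,2])[:,None]
def cloud(d):
    h,w=d["frame"].shape[:2]; g=np.stack(np.meshgrid(np.arange(w),np.arange(h)),-1).reshape(-1,2)
    o,r=rays(d,g); return (o+r*d["range_z"].reshape(-1,1)).reshape(h,w,3)
E
python3 - <<'E'
from h import *
for n in("scene","top"):
    d=grab(n); cv2.imwrite(f"pics/{n}0.png",d["frame"]); print(n,d["vertical_fov"],d["cx"],d["cy"],d["k1"],np.round(d["extrinsics"],3).tolist())
s=bot.observe(); print(s["eef_pos"],s["orientation"])
E
```

```text
pics
scene 50.522707245166046 314.84906069306396 202.54163191971293 0.01606835412400148 [[0.674, -0.627, 0.391, 1.056], [0.739, 0.566, -0.366, -0.482], [0.008, 0.535, 0.845, 1.017], [0.0, 0.0, 0.0, 1.0]]
top 46.2207440930509 319.2309883471662 204.07476154948066 -0.1227743157723021 [[0.016, 0.989, -0.145, 0.327], [-1.0, 0.013, -0.019, -0.063], [-0.017, 0.145, 0.989, 1.686], [0.0, 0.0, 0.0, 1.0]]
[0.26500728 0.62024419 0.23258944] [[-9.19574173e-01  3.92915940e-01 -6.35408696e-04]
 [ 3.92916449e-01  9.19572700e-01 -1.64729980e-03]
 [-6.29458586e-05 -1.76447688e-03 -9.99998441e-01]]
```

View pics/scene0.png

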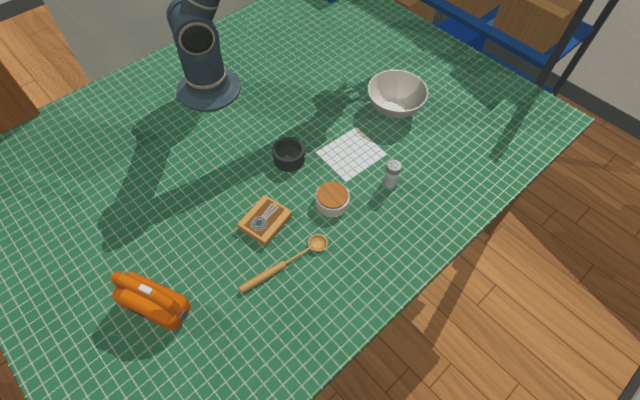

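View pics/top0.png

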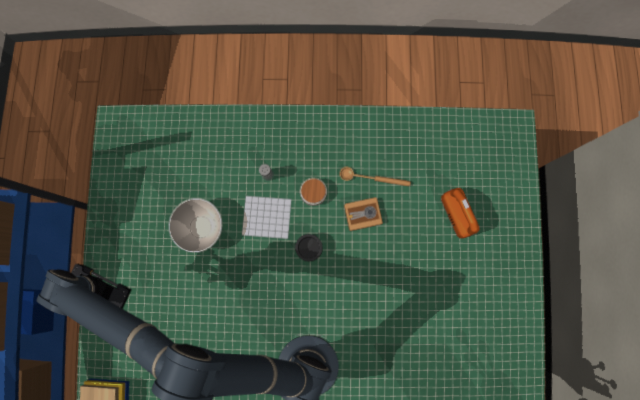

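The top view shows the block at (363,214), the cellar at (313,191), the mortar at (309,247), the patch at (268,217) and the shaker at (265,172). The bowl is at (195,225) and the spoon is near (375,178). The push direction is roughly world +y, which is image left.

```bash
cat >> h.py <<'E'
BOX={"top":{"patch":(235,190,300,245),"block":(335,195,392,235)},"scene":{"patch":(308,122,394,184),"block":(230,190,300,250)}}
def clean(m):
    n,l,st,_=cv2.connectedComponentsWithStats(m.astype(np.uint8)); return l==1+np.argmax(st[1:,4])
def boxmask(m,b):
    o=np.zeros_like(m); x0,y0,x1,y1=b; o[y0:y1,x0:x1]=m[y0:y1,x0:x1]; return o
def rect(d,m,z):
    c=max(cv2.findContours(m.astype(np.uint8)*255,cv2.RETR_EXTERNAL,cv2.CHAIN_APPROX_NONE)[0],key=cv2.contourArea)
    p=plane(d,c.reshape(-1,2),z)[:,:2]
    (cx,cy),(w,h),a=cv2.minAreaRect(np.float32(p*1000)); 
    if w<h: w,h,a=h,w,a+90
    a=(a)%180
    return np.round([cx,cy,w,h,a],1)
def block(d,box):
    hsv=cv2.cvtColor(d["frame"],cv2.COLOR_BGR2HSV); P=cloud(d)
    m=boxmask((P[...,2]>.018)&(P[...,2]<.045),box); return rect(d,clean(m),.028),m.sum()
def patch(d,box):
    hsv=cv2.cvtColor(d["frame"],cv2.COLOR_BGR2HSV)
    m=boxmask((hsv[...,1]<60)&(hsv[...,2]>110),box).astype(np.uint8)
    m=cv2.morphologyEx(m,cv2.MORPH_CLOSE,np.ones((3,3))); m=cv2.morphologyEx(m,cv2.MORPH_OPEN,np.ones((5,5)))
    return rect(d,clean(m),0)
E
cat > m.py <<'E'
from h import *
for n in("top","scene"):
    d=grab(n); P=cloud(d); hsv=cv2.cvtColor(d["frame"],cv2.COLOR_BGR2HSV)
    print(n,"patch",patch(d,BOX[n]["patch"]),"block",block(d,BOX[n]["block"]))
    lab={"top":{"cellar":(295,172,332,210),"mortar":(290,230,328,266),"shaker":(255,160,275,185),"bowl":(165,195,225,255),"spoon":(335,163,415,190)},
     "scene":{"cellar":(308,175,358,220),"mortar":(268,130,310,175),"shaker":(380,155,408,192),"bowl":(360,65,432,122),"spoon":(235,230,332,296)}}[n]
    for k,b in lab.items():
        m=boxmask(P[...,2]>(.006 if k=="spoon" else .04 if k in("cellar","mortar") else .02),b); q=P[m]*1000
        if len(q): print(k,m.sum(),"min",np.percentile(q,1,0).round(),"max",np.percentile(q,99,0).round())
        if k in("cellar","mortar"):
            c=max(cv2.findContours(clean(m).astype(np.uint8),cv2.RETR_EXTERNAL,cv2.CHAIN_APPROX_NONE)[0],key=len).reshape(-1,2)
            (ex,ey),(a,bb),an=cv2.fitEllipse(np.float32(plane(d,c,.047 if k=="cellar" else .05)[:,:2]*1000)); print("  ellipse",round(ex,1),round(ey,1),round(a,1),round(bb,1))
E
python3 m.py
```

```text
top patch [525.2 161.2 172.2 149.6  86.3] block (array([ 536.8, -188.4,  120.5,   98.3,  102.8]), np.int64(920))
cellar 521 min [569. -55.  40.] max [658.  34.  57.]
  ellipse 614.3 -9.4 89.1 90.0
mortar 224 min [370. -44.  41.] max [461.  50.  61.]
  ellipse 414.8 3.1 89.8 92.7
shaker 168 min [658. 140.  21.] max [698. 180. 102.]
bowl 1423 min [392. 308.  20.] max [572. 490.  91.]
spoon 524 min [ 327. -368.    6.] max [ 729.  -63. 1686.]
scene patch [518.5 161.5 183.8 175.9  87.4] block (array([ 543.1, -189.9,  122.5,   99.8,  102.8]), np.int64(1421))
cellar 721 min [ 576. -482.   40.] max [1056.   33. 1017.]
  ellipse 618.6 -10.2 87.2 88.9
mortar 347 min [ 370. -482.   40.] max [1056.   50. 1017.]
  ellipse 418.9 1.1 93.1 99.3
shaker 361 min [ 665. -110.   22.] max [844. 178. 464.]
bowl 1694 min [394. 306.  21.] max [579. 492.  83.]
spoon 920 min [ 537. -482.    6.] max [1056. -105. 1017.]
```

```bash
cat >> h.py <<'E'
def go(x,y,z,yaw,pose=None):
    "tool-frame shift and twist (deg) to TCP x,y,z with tool y axis at world angle yaw"
    s=bot.observe(); R=np.array(s["orientation"]); p=np.array(s["eef_pos"])
    c=np.degrees(np.arctan2(R[1,1],R[0,1])); t=(yaw-c+180)%360-180
    d=R.T@(np.array([x,y,z])-p); print("at",p.round(4),"yaw",c.round(2),"shift",d.round(4),"twist",round(-t,1),"j7",round(s["joint_pos"][6],2))
E
python3 - <<'E'
from h import *
for n,b in(("top",(335,163,415,192)),("scene",(235,230,332,296))):
    d=grab(n); P=cloud(d); hsv=cv2.cvtColor(d["frame"],cv2.COLOR_BGR2HSV)
    m=clean(boxmask((hsv[...,0]<28)&(hsv[...,1]>60)&(hsv[...,2]>80),b)); ys,xs=np.nonzero(m); q=plane(d,np.c_[xs,ys],.01)*1000
    for a in range(-350,-60,30):
        s=q[(q[:,1]>a)&(q[:,1]<a+30)]
        if len(s): print(n,a,"x",s[:,0].min().round(),s[:,0].max().round())
go(.62,-.19,.15,86.5)
E
```

```text
top -350 x 647.0 669.0
top -320 x 651.0 673.0
top -290 x 654.0 676.0
top -260 x 661.0 679.0
top -230 x 668.0 679.0
top -200 x 675.0 682.0
top -170 x 667.0 708.0
top -140 x 663.0 711.0
top -110 x 674.0 704.0
scene -350 x 646.0 670.0
scene -320 x 650.0 674.0
scene -290 x 654.0 678.0
scene -260 x 660.0 681.0
scene -230 x 667.0 679.0
scene -200 x 675.0 684.0
scene -170 x 667.0 705.0
scene -140 x 661.0 711.0
scene -110 x 668.0 705.0
at [0.2652 0.6206 0.2332] yaw 66.86 shift [-0.6448 -0.6059  0.0835] twist -19.6 j7 -0.08
```

>>> send_rows([
  [0.2, -0.04, -0.036, 0, -2],
  [0.2, -0.08, -0.072, 0, -4],
  [0.2, -0.12, -0.108, 0, -6],
  [0.2, -0.16, -0.144, 0, -8],
  [0.2, -0.2, -0.18, 0, -10],
  [0.2, -0.24, -0.216, 0, -12],
  [0.2, -0.28, -0.252, 0, -14],
  [0.2, -0.32, -0.288, 0, -16],
  [0.2, -0.36, -0.324, 0, -18],
  [0.2, -0.39, -0.36, 0, -19.6],
])

```text
time: 1.55
eef_pos: [0.4833, 0.1344, 0.2338]
orientation: [[-0.998, 0.062, 0.001], [0.062, 0.998, 0.0], [-0.001, 0.0, -1.0]]
wrist_force: [1.1, -0.2, -0.4]
grip_width: 0.0697
grasp_force: 0.0
```

```bash
python3 -c "
from h import *
go(.63,-.19,.15,86.5)"
```

```text
at [0.4833 0.1344 0.2338] yaw 86.45 shift [-0.1664 -0.3147  0.0839] twist -0.0 j7 1.18
```

>>> send_rows([
  [0.2, -0.025, -0.045, 0, 0],
  [0.2, -0.05, -0.09, 0.01, 0],
  [0.2, -0.075, -0.14, 0.02, 0],
  [0.2, -0.1, -0.19, 0.03, 0],
  [0.2, -0.125, -0.235, 0.045, 0],
  [0.2, -0.145, -0.28, 0.06, 0],
  [0.2, -0.166, -0.315, 0.084, 0],
  [0.2, -0.166, -0.315, 0.084, 0],
])

```text
time: 2.55
eef_pos: [0.6275, -0.192, 0.1471]
orientation: [[-0.998, 0.067, -0.004], [0.067, 0.998, -0.001], [0.004, -0.002, -1.0]]
wrist_force: [0.6, 1.4, -0.5]
grip_width: 0.0696
grasp_force: 0.0
```

```bash
python3 -c "
from h import *
for n in ('top','scene'):
    d=grab(n); cv2.imwrite('pics/%s1.png'%n,d['frame'])
    f=d['frame']
    if n=='scene': cv2.imwrite('pics/s1c.png',cv2.resize(f[110:330,180:400],None,fx=2.7,fy=2.7,interpolation=cv2.INTER_CUBIC))
go(.63,-.19,.018,86.5)"
```

```text
at [ 0.6284 -0.1878  0.1491] yaw 86.45 shift [-0.0019 -0.0023  0.1311] twist -0.0 j7 1.87
```

View pics/s1c.png

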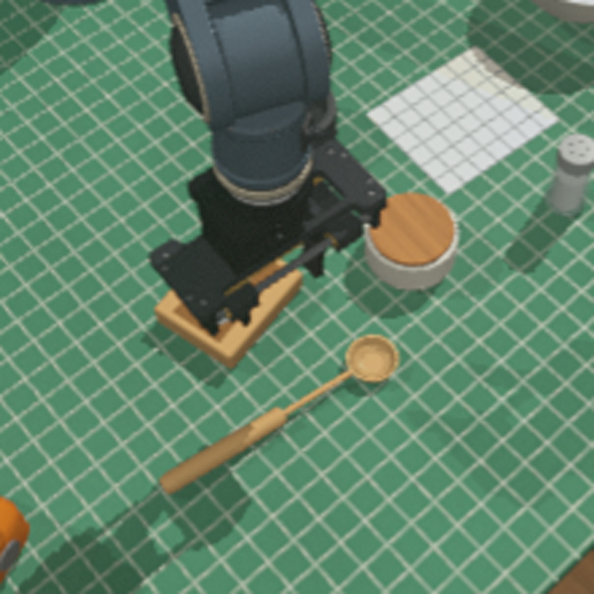

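The crop shows the gripper above the block's spoon-side edge, with clear counter between the block and the wooden spoon. I'll lower it there.

>>> send_rows([
  [0.2, 0, 0, 0.03, 0],
  [0.2, 0, 0, 0.06, 0],
  [0.2, 0, 0, 0.085, 0],
  [0.2, 0, 0, 0.105, 0],
  [0.2, 0, 0, 0.12, 0],
  [0.2, 0, 0, 0.13, 0],
  [0.2, 0, 0, 0.13, 0],
])

```text
time: 3.52
eef_pos: [0.6284, -0.188, 0.0191]
orientation: [[-0.998, 0.062, -0.001], [0.062, 0.998, 0.0], [0.001, 0.0, -1.0]]
wrist_force: [0.6, -0.5, -0.1]
grip_width: 0.0695
grasp_force: 0.0
```

```bash
python3 -c "
from h import *
go(.57,-.19,.02,86.5)
d=grab('scene');f=d['frame'];cv2.imwrite('pics/s2c.png',cv2.resize(f[150:300,200:360],None,fx=3.5,fy=3.5,interpolation=cv2.INTER_CUBIC))"
```

```text
at [ 0.6284 -0.188   0.0191] yaw 86.47 shift [ 0.0582 -0.0056 -0.0009] twist -0.0 j7 1.91
```

View pics/s2c.png

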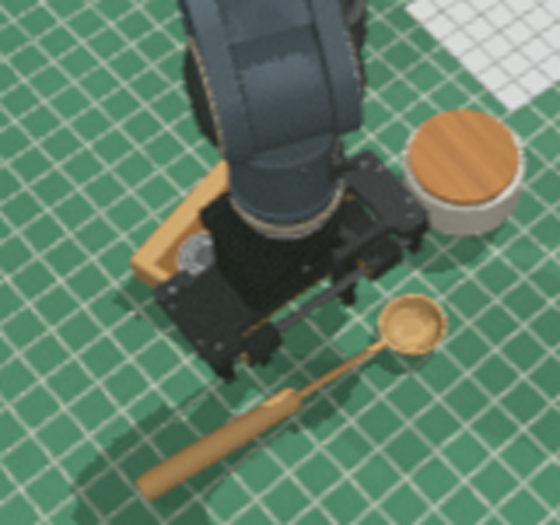

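The fingers are standing between the block and the wooden spoon. Next I push sideways slowly.

>>> send_rows([
  [0.2, 0.01, 0, 0, 0],
  [0.2, 0.018, 0, 0, 0],
  [0.2, 0.024, 0, 0, 0],
  [0.2, 0.03, 0, 0, 0],
  [0.2, 0.036, 0, 0, 0],
  [0.2, 0.042, 0, 0, 0],
  [0.2, 0.048, 0, 0, 0],
  [0.2, 0.053, 0, 0, 0],
  [0.2, 0.056, 0, 0, 0],
  [0.2, 0.056, 0, 0, 0],
])

```text
time: 4.82
eef_pos: [0.5721, -0.1845, 0.0193]
orientation: [[-0.998, 0.062, -0.001], [0.062, 0.998, 0.001], [0.001, 0.001, -1.0]]
wrist_force: [0.8, -0.3, 0.1]
grip_width: 0.0697
grasp_force: 0.3
```

```bash
python3 -c "
from h import *
go(.57,-.19,.02,86.5)
d=grab('scene');f=d['frame'];cv2.imwrite('pics/s3c.png',cv2.resize(f[150:300,200:360],None,fx=3.5,fy=3.5,interpolation=cv2.INTER_CUBIC))"
```

```text
at [ 0.5721 -0.1845  0.0193] yaw 86.45 shift [ 0.0017 -0.0057 -0.0007] twist -0.1 j7 1.93
```

View pics/s3c.png

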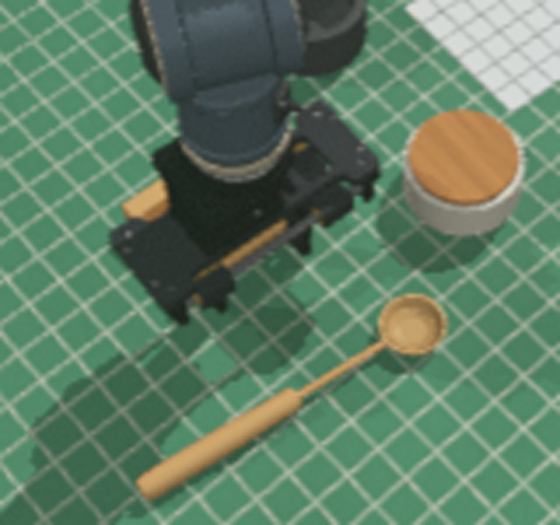

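>>> send_rows([
  [0.2, -0.012, 0, 0, 0],
  [0.2, -0.015, 0, -0.03, 0],
  [0.2, -0.01, 0, -0.08, 10],
  [0.2, 0.0, -0.03, -0.13, 20],
  [0.3, 0.02, -0.07, -0.13, 30],
  [0.3, 0.04, -0.11, -0.13, 40],
  [0.3, 0.06, -0.14, -0.13, 50],
  [0.3, 0.063, -0.16, -0.13, 60],
  [0.3, 0.063, -0.16, -0.13, 70],
  [0.3, 0.063, -0.16, -0.13, 80],
])

```text
time: 6.12
eef_pos: [0.5004, -0.3405, 0.1493]
orientation: [[-0.107, 0.994, -0.001], [0.994, 0.107, 0.001], [0.001, -0.001, -1.0]]
wrist_force: [-0.0, -0.5, 0.1]
grip_width: 0.061
grasp_force: 0.0
```

```bash
python3 -c "
from h import *
for n in ('top','scene'):
    d=grab(n);f=d['frame']
    if n=='scene': cv2.imwrite('pics/s4.png',f); print(block(d,(215,170,300,250)))
    else: print(block(d,(325,195,392,250)));cv2.imwrite('pics/t4.png',f)
go(.5,-.28,.15,-3.5)"
```

```text
(array([ 509. , -174.2,  120.3,   98.6,   87.6]), np.int64(927))
(array([ 516.1, -175.4,  120.6,  102.1,   87.8]), np.int64(1365))
at [ 0.5006 -0.3401  0.1491] yaw 6.52 shift [ 0.0598  0.0063 -0.0009] twist 10.0 j7 0.98
```

View pics/s4.png

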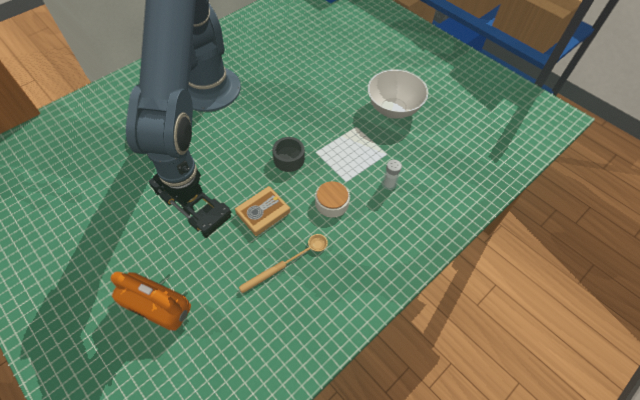

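The block is now at about (262,210) in the scene view, almost in line with the gap. The measured offset is about 5 mm towards the cellar and the angle is about 1° off. I'll go down behind it, square to the axis.

>>> send_rows([
  [0.35, 0.03, 0.006, 0, 5],
  [0.35, 0.06, 0.012, 0.02, 10],
  [0.35, 0.071, 0.014, 0.05, 10],
  [0.35, 0.071, 0.014, 0.08, 10],
  [0.35, 0.071, 0.014, 0.105, 10],
  [0.35, 0.071, 0.014, 0.12, 10],
  [0.35, 0.071, 0.014, 0.129, 10],
  [0.35, 0.071, 0.014, 0.129, 10],
])

```text
time: 7.22
eef_pos: [0.506, -0.2685, 0.0204]
orientation: [[0.061, 0.998, -0.0], [0.998, -0.061, 0.0], [0.0, -0.0, -1.0]]
wrist_force: [0.9, 0.0, 0.2]
grip_width: 0.0566
grasp_force: 0.0
```

```bash
python3 -c "
from h import *
go(.507,-.262,.02,-3.5)"
```

```text
at [ 0.506  -0.2685  0.0204] yaw -3.5 shift [0.0065 0.0006 0.0004] twist -0.0 j7 0.84
```

>>> send_rows([
  [0.35, 0.01, 0, 0, 0],
  [0.35, 0.018, 0, 0, 0],
  [0.35, 0.024, 0, 0, 0],
  [0.35, 0.03, 0, 0, 0],
  [0.35, 0.038, -0.001, 0, 0],
  [0.35, 0.048, -0.002, 0, 0],
  [0.35, 0.058, -0.003, 0, 0],
  [0.35, 0.068, -0.004, 0, 0],
  [0.35, 0.076, -0.005, 0, 0],
  [0.35, 0.076, -0.005, 0, 0],
])

```text
time: 8.48
eef_pos: [0.5052, -0.1902, 0.0201]
orientation: [[0.06, 0.998, -0.002], [0.998, -0.06, 0.002], [0.002, -0.002, -1.0]]
wrist_force: [-0.2, 0.0, -0.0]
grip_width: 0.057
grasp_force: 0.0
```

```bash
python3 -c "
from h import *
for n in ('top','scene'):
    d=grab(n);f=d['frame']
    if n=='scene': cv2.imwrite('pics/s5c.png',cv2.resize(f[110:270,180:390],None,fx=3.5,fy=3.5,interpolation=cv2.INTER_CUBIC))
    else: cv2.imwrite('pics/t5c.png',cv2.resize(f[160:280,240:400],None,fx=4,fy=4,interpolation=cv2.INTER_CUBIC))
go(.507,-.262,.02,-3.5)"
```

```text
at [ 0.505  -0.1909  0.02  ] yaw -3.48 shift [-0.0709  0.0063 -0.0002] twist 0.0 j7 0.73
```

View pics/s5c.png

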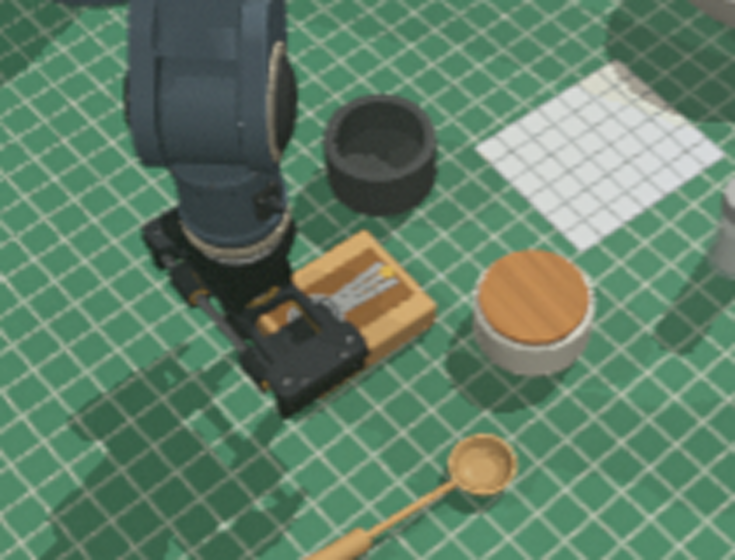

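View pics/t5c.png

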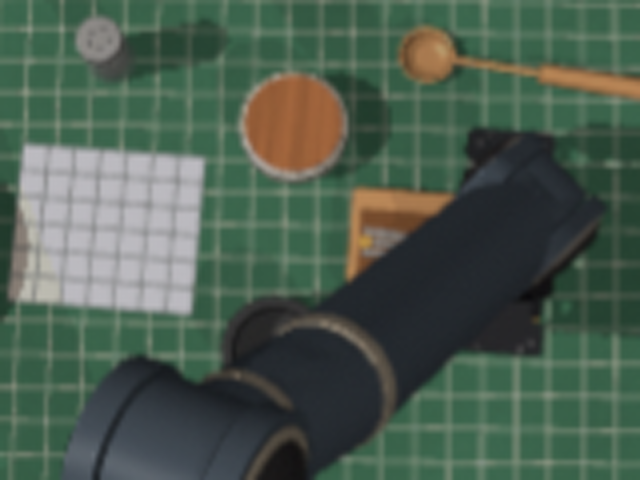

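The block is square to the gap. Its front-left corner is at (367,233) and its front-right at (436,300) in the scene crop. I'll measure its lateral offset from those corners.

```bash
cat >> h.py <<'E'
AX={"top":((514.5,-3.2),86.4),"scene":((518.7,-4.5),86.6)}
def uv(n,p):
    (x,y),a=AX[n]; a=np.radians(a); q=np.asarray(p)[:,:2]-[x,y]
    return np.c_[q@[np.cos(a),np.sin(a)], q@[np.sin(a),-np.cos(a)]]  # u along push, v to the right(+world x)
def vis(n,box):
    d=grab(n); P=cloud(d); hsv=cv2.cvtColor(d["frame"],cv2.COLOR_BGR2HSV)
    m=clean(boxmask((P[...,2]>.02)&(P[...,2]<.045)&(hsv[...,0]<30)&(hsv[...,1]>50)&(hsv[...,2]>60),box))
    c=max(cv2.findContours(m.astype(np.uint8),cv2.RETR_EXTERNAL,cv2.CHAIN_APPROX_NONE)[0],key=len).reshape(-1,2)
    w=uv(n,plane(d,c,.028)*1000); k=w[:,0]>w[:,0].max()-45
    f=w[w[:,0].max()-w[:,0]<6]; f=f[abs(f[:,1]-f[:,1].mean())<35]
    print(n,"front u",f[:,0].mean().round(1),"tilt deg",np.degrees(np.arctan(np.polyfit(f[:,1],f[:,0],1)[0])).round(1),"v range",w[k,1].min().round(1),w[k,1].max().round(1))
E
python3 - <<'E'
from h import *
vis("scene",(230,165,312,235)); vis("top",(320,200,360,235))
d=grab("scene"); print(uv("scene",plane(d,[[284.9,176.6],[304.6,195.7]],.028)*1000).round(1))
E
```

```text
scene front u -58.3 tilt deg -0.6 v range -47.5 52.6
top front u -58.5 tilt deg 0.2 v range -33.2 50.3
[[-56.7 -40.2]
 [-53.1  46.7]]
```

>>> send_rows([
  [0.35, 0.006, 0, 0, 0],
  [0.35, 0.012, -0.0005, 0, 0],
  [0.35, 0.019, -0.001, 0, 0],
  [0.35, 0.026, -0.001, 0, 0],
  [0.35, 0.033, -0.001, 0, 0],
  [0.35, 0.04, -0.001, 0, 0],
  [0.35, 0.047, -0.001, 0, 0],
  [0.35, 0.054, -0.001, 0, 0],
  [0.35, 0.06, -0.001, 0, 0],
  [0.35, 0.065, -0.001, 0, 0],
])

```text
time: 9.98
eef_pos: [0.5087, -0.1269, 0.0205]
orientation: [[0.062, 0.998, 0.0], [0.998, -0.062, 0.0], [0.0, 0.0, -1.0]]
wrist_force: [-0.4, -1.6, -0.9]
grip_width: 0.056
grasp_force: 0.7
```

Run:
```python
from h import *
s=bot.observe(); print(s["eef_pos"],s["wrist_force"],s["ft_torque"])
vis("scene",(230,140,335,235)); vis("top",(290,200,345,240))
```

```text
[ 0.50865368 -0.12690123  0.02051698] [-0.43740718 -1.58608209 -0.90764204] [-0.4304979   0.07603773  0.0272293 ]
scene front u 5.4 tilt deg 0.3 v range -48.0 71.8
top front u 5.2 tilt deg -0.5 v range -34.6 53.2
```

>>> send_rows([
  [0.35, 0.007, 0, 0, 0],
  [0.35, 0.014, 0, 0, 0],
  [0.35, 0.021, 0, 0, 0],
  [0.35, 0.028, 0, 0, 0],
  [0.35, 0.036, 0, 0, 0],
  [0.35, 0.044, 0, 0, 0],
  [0.35, 0.052, 0, 0, 0],
  [0.35, 0.06, 0, 0, 0],
  [0.35, 0.068, 0, 0, 0],
  [0.35, 0.075, 0, 0, 0],
])

```text
time: 11.32
eef_pos: [0.5132, -0.0518, 0.0205]
orientation: [[0.061, 0.998, -0.0], [0.998, -0.061, 0.0], [0.0, -0.0, -1.0]]
wrist_force: [0.0, -3.0, 3.1]
grip_width: 0.0568
grasp_force: 1.6
```

Run:
```python
from h import *
s=bot.observe(); print(s["eef_pos"],s["wrist_force"],s["ft_torque"])
d=grab("scene");f=d['frame'];cv2.imwrite('pics/s6c.png',cv2.resize(f[80:240,230:440],None,fx=3.5,fy=3.5,interpolation=cv2.INTER_CUBIC))
```

```text
[ 0.5132087  -0.0517657   0.02047379] [ 0.02554602 -2.98902246  3.11036706] [-0.75898376  0.07572029  0.04118362]
```

View pics/s6c.png

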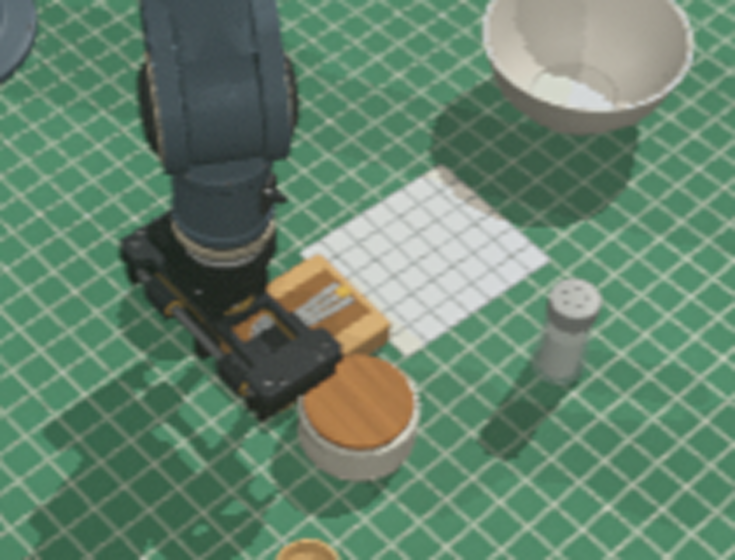

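The block is in the gap with its leading edge at the near side of the tiles, at about (355,290) in the crop. There is little force, so I continue.

>>> send_rows([
  [0.35, 0.007, 0, 0, 0],
  [0.35, 0.014, 0, 0, 0],
  [0.35, 0.022, 0, 0, 0],
  [0.35, 0.03, 0, 0, 0],
  [0.35, 0.038, 0, 0, 0],
  [0.35, 0.046, 0, 0, 0],
  [0.35, 0.054, 0, 0, 0],
  [0.35, 0.062, 0, 0, 0],
  [0.35, 0.07, 0, 0, 0],
  [0.35, 0.076, 0, 0, 0],
])

```text
time: 12.62
eef_pos: [0.518, 0.024, 0.0205]
orientation: [[0.061, 0.998, -0.0], [0.998, -0.061, 0.0], [0.0, -0.0, -1.0]]
wrist_force: [-0.3, -0.7, -0.2]
grip_width: 0.0565
grasp_force: 0.7
```

>>> send_rows([
  [0.35, 0.007, 0, 0, 0],
  [0.35, 0.014, 0, 0, 0],
  [0.35, 0.021, 0, 0, 0],
  [0.35, 0.028, 0, 0, 0],
  [0.35, 0.034, 0, 0, 0],
  [0.35, 0.04, 0, 0, 0],
  [0.35, 0.045, 0, 0, 0],
  [0.35, 0.05, 0, 0, 0],
  [0.35, 0.054, 0, 0, 0],
  [0.35, 0.056, 0, 0, 0],
])

```text
time: 13.88
eef_pos: [0.5214, 0.0796, 0.0205]
orientation: [[0.061, 0.998, -0.0], [0.998, -0.061, 0.0], [0.0, -0.0, -1.0]]
wrist_force: [0.6, -1.2, -0.3]
grip_width: 0.0565
grasp_force: 0.7
```

Run:
```python
from h import *
s=bot.observe(); print(s["eef_pos"],s["wrist_force"])
vis("scene",(290,120,395,190)); vis("top",(225,185,310,250))
(c)=[525.2,161.2]; print("patch top uv",uv("top",[c]))
d=grab("scene");f=d['frame'];cv2.imwrite('pics/s7c.png',cv2.resize(f[60:220,250:460],None,fx=3.5,fy=3.5,interpolation=cv2.INTER_CUBIC))
```

```text
[0.52137952 0.07958285 0.02051559] [ 0.57792896 -1.24206989 -0.30955381]
scene front u 211.0 tilt deg 0.2 v range -46.8 51.7
top front u 211.5 tilt deg 1.8 v range -22.0 48.9
patch top uv [[164.74745271   0.35612458]]
```

>>> send_rows([
  [0.35, 0.004, 0, 0, 0],
  [0.35, 0.008, 0, 0, 0],
  [0.35, 0.011, 0, 0, 0],
  [0.35, 0.012, 0, 0, 0],
  [0.35, 0.006, 0, 0, 0],
  [0.35, -0.005, 0, 0, 0],
  [0.35, -0.015, 0, -0.02, 0],
  [0.35, -0.03, 0, -0.06, 0],
  [0.35, -0.07, 0, -0.11, 0],
  [0.35, -0.12, 0, -0.15, 0],
])

```text
time: 15.28
eef_pos: [0.5144, -0.0394, 0.1716]
orientation: [[0.061, 0.998, 0.002], [0.998, -0.061, 0.001], [0.001, 0.002, -1.0]]
wrist_force: [1.0, 0.5, -0.2]
grip_width: 0.0564
grasp_force: 0.0
```

>>> send_rows([
  [0.35, -0.05, 0, 0, 0],
  [0.35, -0.1, 0, 0, 0],
  [0.35, -0.1, 0, 0, 0],
  [0.35, -0.1, 0, 0, 0],
])

```text
time: 15.78
eef_pos: [0.5078, -0.138, 0.1692]
orientation: [[0.063, 0.998, 0.001], [0.998, -0.063, 0.001], [0.001, 0.001, -1.0]]
wrist_force: [0.1, -0.0, 0.6]
grip_width: 0.0565
grasp_force: 0.0
```

Run:
```python
from h import *
s=bot.observe(); print(s["time"],s["eef_pos"],s["wrist_force"],np.abs(s["qvel"]).max())
for n,b in (("scene",(300,115,395,190)),("top",(235,185,300,250))):
    d=grab(n); f=d["frame"]; r,m=block(d,b); print(n,r,m,"uv",uv(n,[r[:2]]))
    if n=="scene": cv2.imwrite('pics/s8c.png',cv2.resize(f[60:220,250:460],None,fx=3.5,fy=3.5,interpolation=cv2.INTER_CUBIC))
```

```text
15.775 [ 0.50775299 -0.13803935  0.16924935] [ 0.13949526 -0.03375394  0.55470652] 0.025557633574154748
scene [531.8 157.  124.5 102.2  86.4] 1249 uv [[161.9926457    3.49896241]]
top [525.4 160.5 121.4  98.7  86.4] 923 uv [[164.06139211   0.59968329]]
```

View pics/s8c.png

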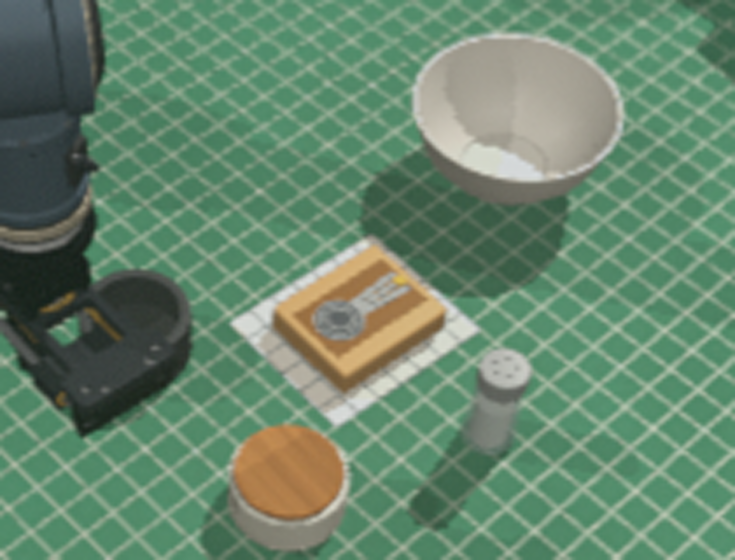

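The crop shows the block centred on the tiles at about (360,320), with white tiles visible around it. It measures within about 1 mm of the patch centre in the top view. The bowl and shaker look undisturbed and the gripper is clear.

```bash
python3 -c "
from rig import bot
print(bot.finish_job())"
```

```text
the job is handed in; nothing more can be done
None
```

I pushed the block through the gap and onto the white tiles, where the last top view put it about 1 mm from the patch centre with the gripper clear; the job is handed in after about 16 s of robot time, but no verdict was shown.

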